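# Clear the sprung cradle and hold the casting flask down in it

### The job

On this dental lab bench a spatula has been left lying across the sprung ring cradle: lay it flat in the empty compartment of the tool tray, handle at the tray's red end. Then set the brass flask upright, foot down, in the cradle's ring and push it down until the ring is all the way down or nearly so, keeping the flask upright throughout. Finish while still holding the flask pressed down, do not let go, and leave the other things on the bench undisturbed.

Things in the scene. Friction and masses are not known exactly. Their poses are not given: they have to be found in the camera images.
- spatula: Plaster spatula, 200 mm long, about 70 g, lying flat across the cradle's blue ring at the start. Wooden square handle 18 mm wide, 20 mm high; steel blade 30 mm wide, 4 mm thick; one flat underside. Origin: mid-length on the underside, also the balance point; x runs from handle to blade tip (handle x = -100 to +20 mm, blade to +100 mm), z up.
- spatula_grip (a point): Point on the spatula's handle close to its balance point, 5 mm from the origin towards the handle end and 10 mm above the underside (half the handle's height); axes as the spatula's.
- spatula_butt (a point): Free end of the spatula's handle, 100 mm from the origin, 10 mm above the underside.
- tray: Grey tool tray fixed to the bench, 250 (x) by 126 (y) mm, floor 3 mm, walls 4 mm thick with tops 15 mm above the bench. Origin: underside centre. Its -x end is red, with a lip reaching 14 mm beyond. A wall along x parts it into two compartments, each 242 x 57 mm inside, 12 mm deep: at +y the brush's, at -y the empty one, for the spatula.
- tray_slot (a point): Centre of the empty compartment, on its floor (3 mm above the bench); x runs along the compartment away from the red end, z up.
- flask: Round brass casting flask, 78 mm high, 0.26 to 0.44 kg, loose, upright on the bench. Origin: centre of its foot; z up. Foot 50 mm in diameter up to 30 mm (chamfered to 38 mm at the bottom), flange 76 mm wide from 30 to 38 mm, upper brass part 44 mm wide up to the flat top at 78 mm. Grip the upper part or push on the top. Seated, the flange rests on the ring, origin 30 mm below the ring's top.
- cradle: Sprung ring cradle fixed to the bench: dark steel round base 112 mm in diameter, 10 mm thick, with three short guide tubes reaching 30 mm height and a blue ring on springs above. Origin: underside centre of the base; z up. The ring stays centred over it.
- ring_top (a point): Centre of the top face of the cradle's blue ring: outer diameter 104 mm, hole 58 mm, ring 10 mm thick, top face 62 mm above the bench when up; moves down with the ring.
- ring (a joint): How far the blue ring is pressed down, in m: 0 up, 0.018 at its bottom stop. The springs carry 3 N before the ring gives, then 0.6 N more per mm: 13.8 N at the bottom stop. The flask's own weight sinks it at most about 2 mm; the hand adds about 10 N to bottom it.
- brush: Brush with green handle, 160 mm long, 18 mm wide, 10 mm high, lying in the other compartment of the tray; leave it. Origin: on the underside, near the middle of its length.
- bowl: Blue plastic mixing bowl, 120 mm across, 70 mm high; bystander. Origin: underside centre.
- jar: Small jar with white cap, 56 mm in diameter, 60 mm high, between robot and flask; bystander. Origin: underside centre.
- model: White plaster tooth model, 66 x 70 mm, 30 mm high; bystander. Origin: underside centre.
- pliers: Pliers with red handles, 110 mm long, lying flat, 12 mm high; bystander. Origin: under the pivot.
- liquid: Brown bottle with black cap, 60 mm in diameter, 140 mm high; bystander. Origin: underside centre.
Things that resemble listed ones, but are neither listed nor needed, are in the scene too. Of the things like the spatula, leave any that is turquoise; of the rest the larger one is meant. What is shaped like the cradle but turquoise is not meant.

How it is judged:
By the outcome, as a careful person would: the job done as asked, in the order asked, and still so for the second after the job is handed in, while the arm keeps its last pose, push and grip.
It also fails if it takes over 64 s, if anything falls off the work surface, if the arm or the gripper's body presses on something with over 40 N, if the wrist force passes 120 N, or if a joint passes its speed limit or range.

### The arm

A 7-joint arm with a two-finger parallel gripper is mounted at the origin on the work surface. World frame = base frame: x ahead of the robot, y to its left, z up, the work surface at z = 0. Lengths are in m, angles in rad, forces in N, time in s.
With the tool pointing down it reaches from about 0.425 to 0.875 m from the base axis. Payload 4.7 kg.
Tool frame: the origin (TCP) lies at the very end of the fingers, on their centre line; the grasp point (between the pads) lies 19 mm behind it; z points along the fingers, y is the line along which they close (so a half turn about z gives the same grasp; the last joint's range is limited). The gripper opens to 87 mm and grips with 3 to 60 N. Pads are 19 mm wide; open, the fingers measure 117 mm over their backs; the gripper's body (75 mm by 190 mm) begins 51 mm behind the grasp point.
Start: joints at [-1.097, 0.321, -0.07, 1.45, 0.023, 1.371, -0.057], TCP at [0.288, 0.582, 0.223] pointing down, gripper open.
Joint ranges: [-2.86, 2.86], [-0.3, 2.09], [-1.38, 1.24], [0.06, 2.45], [-1.56, 4.7], [0.09, 2.05], [-2.69, 2.69]. Speed limits (rad/s): [2.57, 2.57, 3.14, 3.14, 3.14, 3.14, 3.14].

### API

Orientations are given as a unit quaternion [w, x, y, z].
In Python, from workcell import sensors, viewer, job gives the robot as it stands.
- The arm moves only by the shell command python3 -m jog 'ROWS' [FORCE]. ROWS is JSON, one flat list of numbers, 7 for each row, row after row: the turn, a rotation vector about the world's x, y, z in units of 6 degrees (1.0 is 6 degrees), then the shift along the world's x, y, z in units of 25 mm (1.0 is 25 mm), then the finger opening in mm, from 0 to 87. A call has 1 to 12 rows; each row shifts and turns the commanded pose from where the row before left it; what a row does not reach is not made up. A row lasts 1/10 s, in which the tool goes at most 50 mm and 8.59 degrees, less where a joint would pass 70% of its speed; a pose out of reach is approached as far as the arm can. A call is refused whole if a number of a shift passes 1 or a number of a turn 1, either way. A call with a gripper value outside its range is refused whole. The fingers move at their own pace and stop on an object; FORCE is the grip in N (left out, the last holds). Time passes only in rows, so rows that do not move let the fingers close. It gives the time, the measured TCP pose, the force, the opening and the grip force at its end, in the units of the state.
- sensors.read_state(): the state, without advancing time (a new reading comes with each control period).
- viewer.grab_frame(name): name is "side" or "top" or "wrist"; returns a dict with "frame" (420x560x3 uint8, red, green, blue), "fx", "fy", "cx", "cy" (pixels), "dist_coeffs" ([k1, k2, p1, p2, k3] as OpenCV has them; the pictures are not rectified), "R" (3x3) and "t" (3): a world point X has camera coordinates R X + t; the wrist camera has in their place "hand_eye" (4x4, takes a point from camera to tool coordinates, whose origin is the TCP and whose axes are the flange's). Camera axes: x right, y down, z forward; pixel columns grow to the right and rows downward; lengths in m; the calibration is good to about 2 mm. A picture is of the moment at which its call begins: read the wrist's pose just before it. There is no depth.
- job.finish_job(): hands the job in; it is judged then, once.
The state is a dict: "time_s": time; "qpos": joint angles; "qvel": joint speeds; "effort": joint torques, N m; "ee_pos": TCP position; "ee_rot": TCP orientation; "force": force on the tool from outside, world axes, zero at the start; "ft_torque": the same for the moment, N m; "gripper_width": finger opening in m; "gripper_force": force on a finger pad.
Only numpy, scipy, OpenCV 4.12 (cv2) and the standard library are available. Lean on these libraries where they do the work, as an engineer would, in place of code of your own. Each camera call takes 0.05 s, during which the arm holds its last target. There are 200 camera calls.

## Working session

There is one attempt and no reset: what is moved stays moved. The work goes in short steps, Python scripts to look and compute and a shell command to move; the robot and the scene stay as the last step left them, time stands still between calls to the robot, and variables do not carry over. Pictures are saved under pics/ and viewed, at most 10 in all, crops included, and the job is handed in when it is done.

```bash
mkdir -p pics; cat > h.py <<'E'
import numpy as np, cv2
from workcell import sensors, viewer, job
from scipy.spatial.transform import Rotation as Ro
def grab(n):
    s=sensors.read_state(); f=viewer.grab_frame(n)
    K=np.array([[f['fx'],0,f['cx']],[0,f['fy'],f['cy']],[0,0,1]]);D=np.array(f['dist_coeffs'])
    if n=='wrist':
        q=s['ee_rot'];T=np.eye(4);T[:3,:3]=Ro.from_quat([q[1],q[2],q[3],q[0]]).as_matrix();T[:3,3]=s['ee_pos']
        C=T@np.array(f['hand_eye']);R=C[:3,:3].T;t=-R@C[:3,3]
    else: R=np.array(f['R']);t=np.array(f['t'])
    return dict(im=np.array(f['frame']),K=K,D=D,R=R,t=t,s=s)
def plane(c,px,z):
    p=cv2.undistortPoints(np.array(px,float).reshape(-1,1,2),c['K'],c['D']).reshape(-1,2)
    d=np.c_[p,np.ones(len(p))]@c['R'];o=-c['R'].T@c['t']
    return o+d*((z-o[2])/d[:,2])[:,None]
def proj(c,X):
    return cv2.projectPoints(np.array(X,float).reshape(-1,3),cv2.Rodrigues(c['R'])[0],c['t'],c['K'],c['D'])[0].reshape(-1,2)
def save(c,n): cv2.imwrite('pics/'+n,c['im'][:,:,::-1])
E
python3 - <<'E'
from h import *
for n in('top','side'):
    c=grab(n);save(c,n+'0.png');np.savez(n+'0.npz',**{k:c[k] for k in('im','K','D','R','t')});print(n,-c['R'].T@c['t'])
E
```

```text
top [0.35768654 0.02033692 1.25656646]
side [ 0.43674904 -0.7973101   0.57202372]
```

View pics/top0.png

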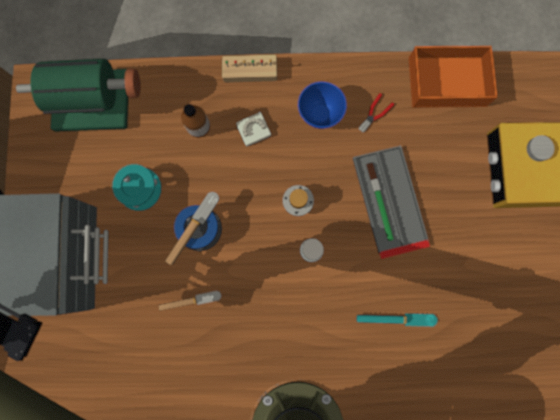

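View pics/side0.png

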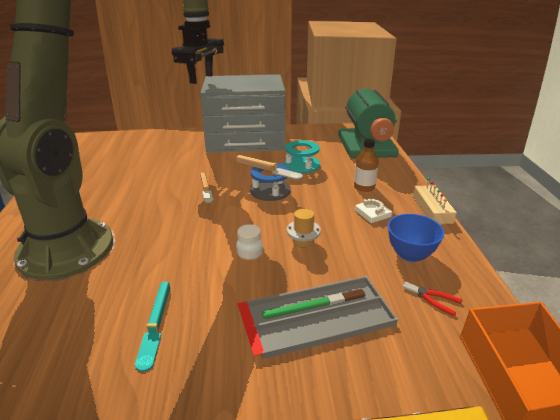

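Top view: the candidates for the spatula are the wood/steel one over the blue ring (192,228), a smaller one at (190,300), and a turquoise one at (397,320). I choose the one at (192,228), as it is the larger and lies on the ring. The blue cradle is at (197,228), with a turquoise lookalike at (137,187). The flask is at (298,200). The tray's red end is at (405,248), its empty compartment at right (405,195).

```bash
cat > m.py <<'E'
from h import *
c=dict(np.load('top0.npz'));im=c['im'];h=cv2.cvtColor(im,cv2.COLOR_RGB2HSV)
crop=im[130:330,130:330];cv2.imwrite('pics/crop1.png',cv2.resize(crop,None,fx=3,fy=3,interpolation=cv2.INTER_CUBIC)[:,:,::-1])
crop=im[130:270,260:450];cv2.imwrite('pics/crop2.png',cv2.resize(crop,None,fx=4,fy=4,interpolation=cv2.INTER_CUBIC)[:,:,::-1])
def pr(n,p,z):print(n,plane(c,p,z).round(4).tolist())
pr('butt,handleend,tip',[(168,262)],.082);pr('tip',[(214,196)],.066)
m=cv2.inRange(h,(105,120,40),(125,255,255));m[:,:150]=0;m[:,250:]=0
ct=max(cv2.findContours(m[:270],0,2)[0],key=cv2.contourArea);k,r=cv2.minEnclosingCircle(ct);pr('ring',[k,(k[0]+r,k[1])],.062);print(k,r)
pr('flaskflange',[(298,200)],.038);pr('flasktop',[(299,198)],.078)
pr('tray corners',[(355,157),(402,147),(428,241),(383,255)],.015)
E
python3 m.py
```

```text
butt,handleend,tip [[0.4024, 0.2925, 0.082]]
tip [[0.5578, 0.1863, 0.066]]
ring [[0.4786, 0.2195, 0.062], [0.4774, 0.1701, 0.062]]
(200.5, 229.5) 20.700340270996094
flaskflange [[0.5474, -0.0148, 0.038]]
flasktop [[0.5459, -0.0162, 0.078]]
tray corners [[0.657, -0.1622, 0.015], [0.6803, -0.283, 0.015], [0.4406, -0.3337, 0.015], [0.4094, -0.2201, 0.015]]
```

View pics/crop1.png

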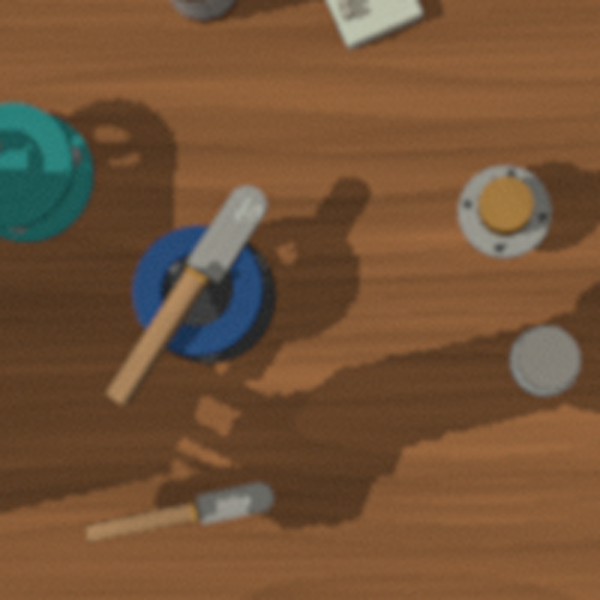

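View pics/crop2.png

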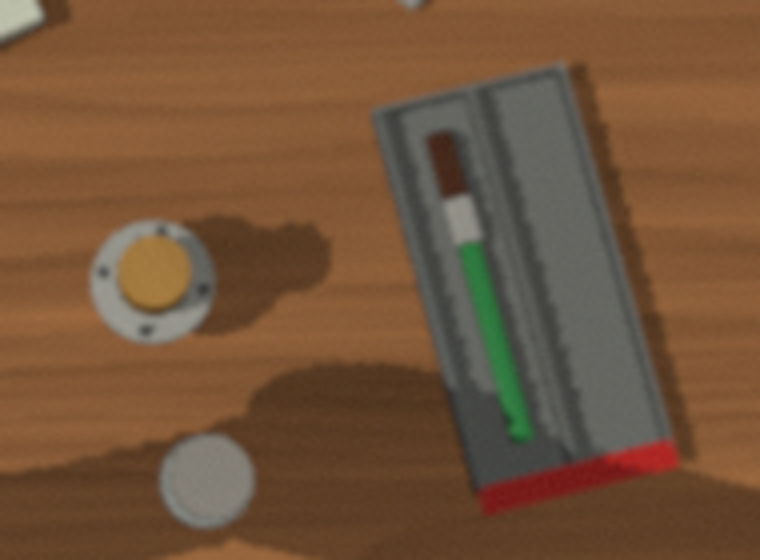

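Crops: the spatula's butt is at crop1 (118,396), joint (200,268), tip (256,192), clearly longer than the one at (180,512), so the choice holds. The ring centre is at (203,293). In crop2 the tray's far corners are (375,110) and (566,65), the red lip's outer corners (487,515) and (679,466); the flask top is at (154,271), flange centre (152,281).

```bash
cat > m2.py <<'E'
from h import *
c=dict(np.load('top0.npz'))
a=lambda *p:np.array(p)/3+130
b=lambda *p:np.array(p)/4+[260,130]
bt=plane(c,a((118,396)),.082)[0];j=plane(c,a((200,268)),.081)[0];tip=plane(c,a((256,190)),.066)[0]
d=tip-bt;yaw=np.arctan2(d[1],d[0]);u=np.array([np.cos(yaw),np.sin(yaw)])
print('len',np.hypot(*d[:2]),'handle',np.hypot(*(j-bt)[:2]),'yaw',np.degrees(yaw),'mid',(bt+tip)/2,'grip',(bt+tip)[:2]/2-.005*u)
print('ring',plane(c,a((203,293),(132,290),(274,295)),.062))
F=plane(c,b((375,110),(566,65)),.015);N=plane(c,b((487,515),(679,466)),.015)
ax=F.mean(0)-N.mean(0);L=np.hypot(*ax[:2]);ty=np.arctan2(ax[1],ax[0]);v=np.array([np.cos(ty),np.sin(ty)]);w=np.array([-v[1],v[0]])
print('L(264)',L,'W(126)',np.linalg.norm(F[0]-F[1]),np.linalg.norm(N[0]-N[1]),'yaw',np.degrees(ty))
ctr=F.mean(0)[:2]-v*.125;print('ctr',ctr,'slot',ctr-w*.0305)
print('flask',plane(c,b((154,271)),.078),plane(c,b((152,281)),.038))
s=sensors.read_state();print(s['ee_pos'],Ro.from_quat(np.roll(s['ee_rot'],-1)).as_matrix().round(3))
E
python3 m2.py
```

```text
len 0.19366788005435318 handle 0.11749941413974511 yaw -33.29951910476213 mid [0.48324539 0.23624325 0.074     ] grip [0.47906633 0.23898833]
ring [[0.4831081  0.22629865 0.062     ]
 [0.48682093 0.28314395 0.062     ]
 [0.48018588 0.16977158 0.062     ]]
L(264) 0.2615486054997168 W(126) 0.1256758041464514 0.12359153765180679 yaw 12.468353652633168
ctr [ 0.54695771 -0.247392  ] slot [ 0.55354267 -0.27717267]
flask [[ 0.546524   -0.01500749  0.078     ]] [[ 0.54679761 -0.0148115   0.038     ]]
[0.28825315 0.58201839 0.2215926 ] [[-0.896  0.444 -0.001]
 [ 0.444  0.896 -0.002]
 [-0.    -0.002 -1.   ]]
```

```bash
python3 -m jog '[0,0,-0.1,0.55,-1,0,60, 0,0,-0.1,0.55,-1,0,50, 0,0,-0.1,0.55,-1,0,45, 0,0,-0.1,0.55,-1,0,45, 0,0,-0.1,0.55,-1,0,45, 0,0,-0.1,0.55,-1,0,45, 0,0,-0.1,0.55,-1,0,45, 0,0,-0.1,0.55,-1,0,45, 0,0,-0.1,0.55,-1,0,45, 0,0,-0.1,0.55,-1,0,45, 0,0,-0.1,0.55,-1,0,45, 0,0,-0.05,0.55,-1,0,45]'
python3 -m jog '[0,0,0,0.5,-0.85,-0.6,45, 0,0,0,0.5,-0.85,-0.6,45, 0,0,0,0,0,0,45]'
python3 - <<'E'
from h import *
c=grab('wrist');save(c,'w1.png');s=c['s'];print(Ro.from_quat(np.roll(s['ee_rot'],-1)).as_matrix().round(3))
np.savez('w1.npz',**{k:c[k] for k in('im','K','D','R','t')})
print(proj(c,[[.4788,.239,.082],[.483,.226,.062],[*s['ee_pos']]]))
E
```

```text
time_s: 1.3
ee_pos: [0.4537, 0.2813, 0.2222]
ee_rot: [-0.0, 0.286, 0.958, -0.0]
force: [0.3, -1.0, 0.5]
gripper_width: 0.0454
gripper_force: 0.0
time_s: 1.6
ee_pos: [0.479, 0.2351, 0.1902]
ee_rot: [-0.001, 0.289, 0.957, -0.002]
force: [-0.5, -0.4, -0.4]
gripper_width: 0.0452
gripper_force: 0.0
[[-0.833  0.553 -0.003]
 [ 0.553  0.833 -0.004]
 [ 0.    -0.005 -1.   ]]
[[284.64265429 204.37068019]
 [274.37007399 210.09350898]
 [280.48944229 267.23156674]]
```

View pics/w1.png

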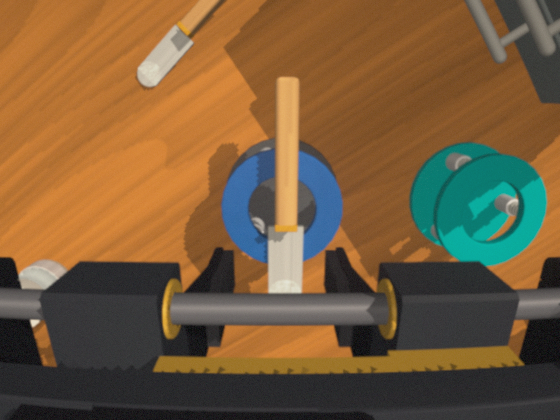

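Wrist view: the spatula lies vertically in the picture, butt at (287,80), handle end at (286,228), tip hidden near (285,290). The blue ring is centred at about (282,206), with the turquoise cradle to the right at (480,205).

```bash
python3 - <<'E'
from h import *
c=dict(np.load('w1.npz'))
p=plane(c,[(287.5,80),(286.5,228)],.082);print(p)
d=p[1]-p[0];L=np.hypot(*d[:2]);yaw=np.degrees(np.arctan2(d[1],d[0]));print('L',L,'yaw',yaw)
g=p[1]-d/L*.025;print('grip',g)
h=cv2.cvtColor(c['im'],cv2.COLOR_RGB2HSV);m=cv2.inRange(h,(104,150,60),(125,255,255))
ct=max(cv2.findContours(m,0,1)[0],key=cv2.contourArea)
hu=cv2.convexHull(np.vstack([k for k in cv2.findContours(m,0,1)[0] if cv2.contourArea(k)>200]))[:,0]
q=plane(c,hu,.062)[:,:2]
k,r=cv2.minEnclosingCircle(q.astype(np.float32));print('ring',k,r,hu.min(0),hu.max(0))
s=sensors.read_state();print(np.degrees(np.arctan2(.833,.553)))
E
```

```text
[[0.40184927 0.29218662 0.082     ]
 [0.49612706 0.22938615 0.082     ]]
L 0.11327930848829172 yaw -33.66844364481365
grip [0.47532057 0.2432458  0.082     ]
ring (0.48559513688087463, 0.2317344844341278) 0.05093209818005562 [222 152] [340 261]
56.421186274999286
```

```bash
python3 -m jog '[0,0,0,-0.08,0.24,-1,45, 0,0,0,0,0,-1,45, 0,0,0,0,0,-1,45, 0,0,0,0,0,-1,45, 0,0,0,0,0,-0.5,45, 0,0,0,0,0,0,45]'
```

```text
time_s: 2.25
ee_pos: [0.4749, 0.2465, 0.0787]
ee_rot: [-0.001, 0.285, 0.958, -0.001]
force: [-0.8, -0.1, 0.8]
gripper_width: 0.0451
gripper_force: 0.0
```

```bash
python3 -m jog '[0,0,0,0.05,-0.16,-0.5,45, 0,0,0,0,0,0,45, 0,0,0,0,0,0,45]'; python3 -c "
from h import *
c=grab('wrist');save(c,'w2.png')"
```

```text
time_s: 2.55
ee_pos: [0.4781, 0.242, 0.0681]
ee_rot: [0.0, 0.286, 0.958, 0.0]
force: [-0.1, 0.9, 0.1]
gripper_width: 0.0452
gripper_force: 0.0
```

View pics/w2.png

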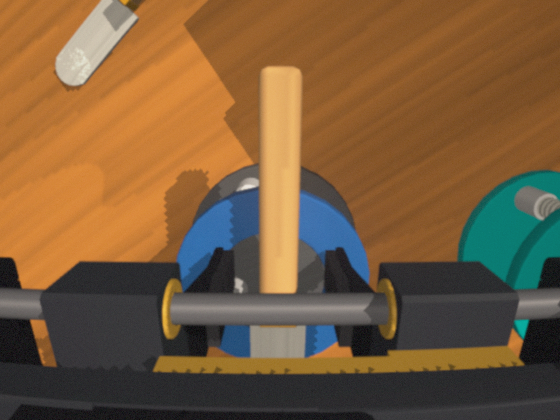

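The handle (x≈280) is centred between the fingers (215 and 345), squarely aligned.

```bash
python3 -m jog '[0,0,0,0,0,-0.13,45, 0,0,0,0,0,0,15, 0,0,0,0,0,0,15, 0,0,0,0,0,0,15, 0,0,0,0,0,0,15, 0,0,0,0,0,0,15]' 30
python3 -m jog '[0,0,0,0,0,0.2,15, 0,0,0,0,0,0.8,15, 0,0,0,0,0,1,15, 0,0,0,0,0,1,15, 0,0,0,0,0,1,15, 0,0,0,0,0,0,15]'
python3 -c "
from h import *
c=grab('wrist');save(c,'w3.png')"
```

```text
time_s: 3.2
ee_pos: [0.4777, 0.242, 0.0644]
ee_rot: [0.0, 0.286, 0.958, 0.0]
force: [-0.2, -0.2, 0.1]
gripper_width: 0.0176
gripper_force: 30.0
time_s: 3.8
ee_pos: [0.4799, 0.2432, 0.1684]
ee_rot: [0.002, 0.286, 0.958, 0.003]
force: [0.5, -0.5, -0.3]
gripper_width: 0.0176
gripper_force: 30.0
```

View pics/w3.png

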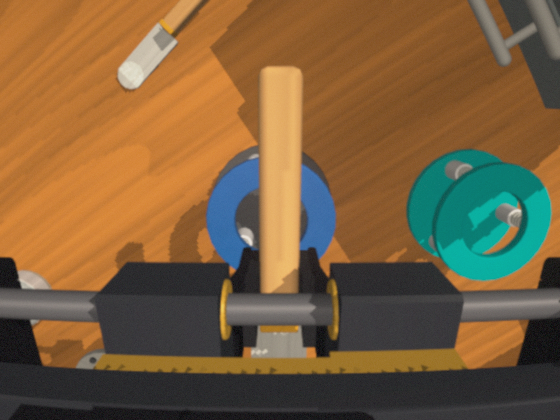

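Lifted level, butt at (281,67), ring clear.

```bash
python3 -m jog '[0,0,0.37,0.2,-1,0,15, 0,0,0.37,0.2,-1,0,15, 0,0,0.37,0.2,-1,0,15, 0,0,0.37,0.2,-1,0,15, 0,0,0.37,0.2,-1,0,15, 0,0,0.37,0.2,-1,0,15, 0,0,0.37,0.2,-1,0,15, 0,0,0.37,0.2,-1,0,15, 0,0,0.37,0.2,-1,0,15, 0,0,0.37,0.2,-1,0,15, 0,0,0.37,0.2,-1,0,15, 0,0,0.37,0.2,-1,0,15]'
python3 -m jog '[0,0,0.37,0.1,-1,0,15, 0,0,0.37,0.1,-1,0,15, 0,0,0.37,0,-1,0,15, 0,0,0.37,0,-1,0,15, 0,0,0.37,0,-1,0,15, 0,0,0.37,0,-1,0,15, 0,0,0.37,0,-1,0,15, 0,0,0.3,0,-1,0,15, 0,0,0.3,0,-0.85,0,15, 0,0,0,0,0,0,15, 0,0,0,0,0,0,15]'
python3 - <<'E'
from h import *
c=grab('wrist');save(c,'w4.png');s=c['s'];M=Ro.from_quat(np.roll(s['ee_rot'],-1)).as_matrix();print(M.round(3),s['ee_pos'],s['gripper_width'])
np.savez('w4.npz',**{k:c[k] for k in('im','K','D','R','t')})
b=plane(c,[(281,67)],s['ee_pos'][2]+.017);print(b,np.linalg.norm((b[0]-s['ee_pos'])[:2]))
print(c['s']['qpos'])
E
```

```text
time_s: 5.05
ee_pos: [0.5368, -0.059, 0.1627]
ee_rot: [-0.001, 0.057, 0.998, -0.0]
force: [-0.4, -0.4, -1.4]
gripper_width: 0.0178
gripper_force: 30.0
time_s: 6.15
ee_pos: [0.5419, -0.279, 0.1629]
ee_rot: [-0.001, -0.108, 0.994, 0.001]
force: [0.1, 0.9, -0.9]
gripper_width: 0.0179
gripper_force: 30.0
[[-0.976 -0.216 -0.002]
 [-0.216  0.976  0.001]
 [ 0.002  0.002 -1.   ]] [ 0.54187655 -0.27899107  0.16288812] 0.017907919884031797
[[ 0.45079179 -0.29864286  0.17988812]] 0.0931806132110917
[-0.01609406  0.29498162  0.54043009  1.65156935 -0.15864035  1.24159571
  2.3452025 ]
```

View pics/w4.png

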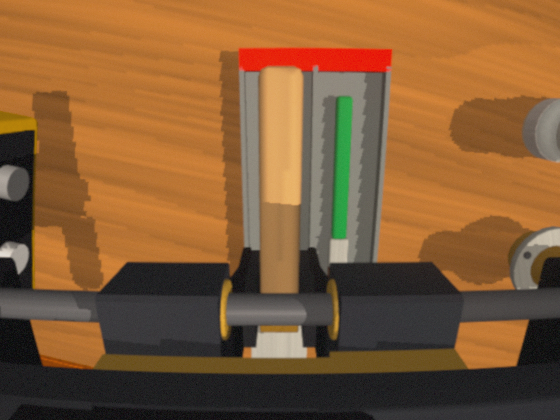

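The tray is seen with its red lip at the top (239..391, row 50), left wall from (243,70) to (248,250), right wall outer from (390,70) to (377,250); the spatula at x≈280 is nearly parallel over the empty compartment.

```bash
python3 - <<'E'
from h import *
c=dict(np.load('w4.npz'))
N=plane(c,[(239,50),(391,49)],.015);S=plane(c,[(242,80),(389,80),(247,240),(376,240),(316,80)],.015)
print(N,np.linalg.norm(N[0]-N[1]));print(S)
for a,b in((0,2),(1,3)):
    d=S[b]-S[a];print(np.degrees(np.arctan2(d[1],d[0])))
d=N[1]-N[0];print(np.degrees(np.arctan2(-d[0],d[1])))
print(np.degrees(np.arctan2(.216,.976)))
m=N.mean(0)[:2];
for ty in(12.5,13):
    t=np.radians(ty);v=np.array([np.cos(t),np.sin(t)]);w=np.array([-v[1],v[0]]);ctr=m+v*.139;print(ty,'ctr',ctr,'slot',ctr-w*.0305)
E
```

```text
[[ 0.42882576 -0.33743955  0.015     ]
 [ 0.40001367 -0.21578355  0.015     ]] 0.12502126959947604
[[ 0.45161407 -0.33040409  0.015     ]
 [ 0.4242636  -0.21058837  0.015     ]
 [ 0.58990324 -0.29898876  0.015     ]
 [ 0.56410723 -0.18076355  0.015     ]
 [ 0.43835748 -0.27036712  0.015     ]]
12.798739691581666
12.039251951641235
13.324011100832585
12.479071801927633
12.5 ctr [ 0.55012486 -0.24652644] slot [ 0.55672627 -0.27630347]
13 ctr [ 0.54985715 -0.24534335] slot [ 0.55671816 -0.27506164]
```

```bash
python3 -m jog '[0,0,0,0.28,0.04,-1,15, 0,0,0,0,0,-1,15, 0,0,0,0,0,-1,15, 0,0,0,0,0,-1,15, 0,0,0,0,0,-1,15, 0,0,0,0,0,-0.5,15, 0,0,0,0,0,0,15, 0,0,0,0,0,0,15]'
python3 - <<'E'
from h import *
c=grab('wrist');save(c,'w5.png');print(sensors.read_state()['ee_pos'])
E
```

```text
time_s: 7.0
ee_pos: [0.5504, -0.2779, 0.0275]
ee_rot: [0.0, -0.11, 0.994, -0.0]
force: [-0.1, -0.3, -0.0]
gripper_width: 0.018
gripper_force: 30.0
[ 0.55078007 -0.27832574  0.02813148]
```

View pics/w5.png

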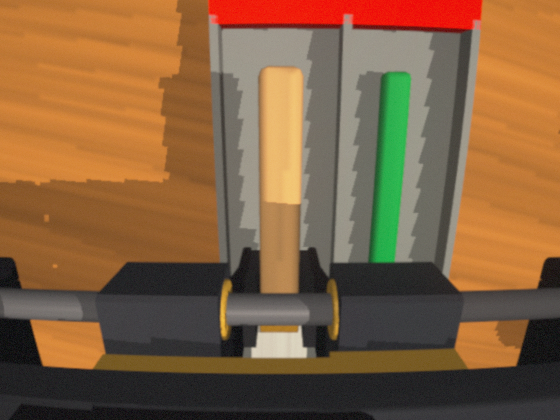

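Over the compartment: inner walls at x≈229 and 339 (centre 284), the handle at 280 — about 2 mm off; shift +y and lower.

```bash
python3 -m jog '[0,0,0,0,0.06,-0.4,15, 0,0,0,0,0,-0.4,15, 0,0,0,0,0,0,15, 0,0,0,0,0,0,15]'
```

```text
time_s: 7.45
ee_pos: [0.5493, -0.2766, 0.0064]
ee_rot: [-0.0, -0.109, 0.994, 0.0]
force: [0.0, -0.7, -1.1]
gripper_width: 0.0173
gripper_force: 30.0
```

```bash
python3 -m jog '[0,0,0,0,0,-0.05,15, 0,0,0,0,0,0,15, 0,0,0,0,0,0,24, 0,0,0,0,0,0,24, 0,0,0,0,0,0,24]'; python3 -m jog '[0,0,0,0,0,0.3,24, 0,0,0,0,0,0.6,24, 0,0,0,0,0,1,24, 0,0,0,0,0,1,40, 0,0,0,0,0,1,60, 0,0,0,0,0,0,75]'
python3 - <<'E'
from h import *
c=grab('wrist');save(c,'w6.png')
E
```

```text
time_s: 7.95
ee_pos: [0.5499, -0.2768, 0.0058]
ee_rot: [0.0, -0.109, 0.994, -0.0]
force: [0.6, -0.0, 0.5]
gripper_width: 0.0237
gripper_force: 0.0
time_s: 8.55
ee_pos: [0.5525, -0.2785, 0.1087]
ee_rot: [0.004, -0.109, 0.994, -0.002]
force: [0.0, -1.2, -0.2]
gripper_width: 0.0404
gripper_force: 0.0
```

View pics/w6.png

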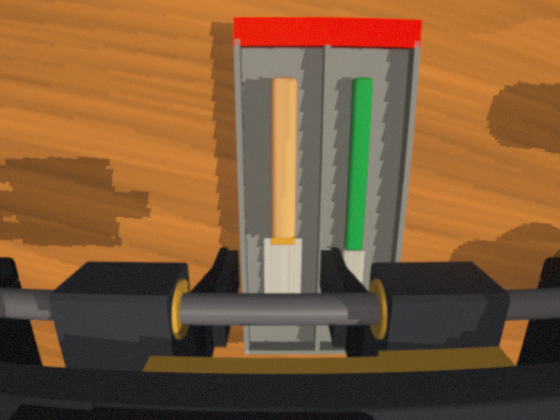

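The spatula lies flat in the empty compartment (handle from (285,78) to (284,240), blade below), butt at the red end, and the brush is untouched. Next the flask.

```bash
python3 -m jog '[0,0,0,0,0.3,1,80, 0,0,-0.2,0,1,1,80, 0,0,-0.2,0,1,1,80, 0,0,-0.2,0,1,0.3,80, 0,0,-0.2,0,1,0,80, 0,0,-0.2,0,1,0,80, 0,0,-0.2,0,1,0,80, 0,0,-0.2,0,1,0,80, 0,0,-0.2,0,1,0,80, 0,0,-0.2,0,1,0,80, 0,0,-0.2,0,1,0,80, 0,0,0,0,0.2,0,80]'
python3 -m jog '[0,0,0,0,0,0,80, 0,0,0,0,0,0,80]'
python3 - <<'E'
from h import *
c=grab('wrist');s=c['s'];print(Ro.from_quat(np.roll(s['ee_rot'],-1)).as_matrix().round(3),s['ee_pos'],s['qpos'])
print(proj(c,[[.5466,-.015,.078],[.5466+.022,-.015,.078],[.5466-.022,-.015,.078]]))
im=c['im'];h=cv2.cvtColor(im,cv2.COLOR_RGB2HSV)
u,v=proj(c,[[.5466,-.015,.078]])[0].astype(int);print(h[v,u],h[v-20:v+20:10,u].tolist())
np.savez('w7.npz',**{k:c[k] for k in('im','K','D','R','t')})
E
```

```text
time_s: 9.8
ee_pos: [0.5491, -0.0103, 0.1849]
ee_rot: [-0.001, -0.007, 1.0, 0.001]
force: [-0.5, 0.1, 0.1]
gripper_width: 0.0799
gripper_force: 0.0
time_s: 10.0
ee_pos: [0.5495, -0.0159, 0.1854]
ee_rot: [-0.0, -0.004, 1.0, -0.0]
force: [-0.1, -0.7, 0.1]
gripper_width: 0.0795
gripper_force: 0.0
[[-1.    -0.008 -0.   ]
 [-0.008  1.    -0.001]
 [ 0.    -0.001 -1.   ]] [ 0.54950642 -0.01587486  0.18541751] [-0.3913477   0.13081479  0.40520401  1.76749165 -0.05320199  1.2545478
  1.60619779]
[[280.8189775  204.43309207]
 [280.56144678 230.75958852]
 [281.08617089 176.926561  ]]
[ 18 198 201] [[19, 198, 203], [19, 204, 201], [18, 198, 201], [19, 209, 199]]
```

```bash
python3 - <<'E'
from h import *
c=dict(np.load('w7.npz'));h=cv2.cvtColor(c['im'],cv2.COLOR_RGB2HSV)
def comp(m,x,y):
    m=cv2.morphologyEx(m,cv2.MORPH_OPEN,np.ones((3,3)));n,l,st,ce=cv2.connectedComponentsWithStats(m);return l==l[y,x],st[l[y,x]]
m,st=comp(cv2.inRange(h,(15,150,60),(25,255,255)),280,204);print('brass',st)
k,r=cv2.minEnclosingCircle(np.argwhere(m)[:,::-1].astype(np.float32));print(k,r)
print(h[90:300:10,281].tolist())
print(h[204,190:380:10].tolist())
print('z78',plane(c,[k,(k[0]+r,k[1])],.078))
E
```

```text
brass [ 254  171   54   59 2511]
(279.7884216308594, 200.11572265625) 29.771028518676758
[[14, 178, 173], [14, 176, 162], [14, 177, 170], [14, 180, 164], [14, 178, 163], [15, 184, 168], [14, 78, 147], [19, 40, 159], [16, 104, 128], [19, 205, 202], [19, 202, 198], [19, 208, 201], [18, 193, 200], [19, 205, 197], [17, 145, 186], [15, 187, 154], [14, 182, 165], [15, 185, 161], [15, 191, 178], [14, 183, 180], [14, 184, 166]]
[[14, 173, 118], [14, 177, 118], [14, 169, 115], [14, 176, 116], [14, 169, 116], [15, 76, 114], [17, 40, 128], [18, 196, 196], [18, 198, 200], [18, 198, 201], [19, 203, 198], [18, 194, 198], [19, 41, 175], [13, 89, 166], [15, 181, 156], [14, 183, 155], [15, 183, 155], [14, 179, 155], [14, 181, 156]]
z78 [[ 0.54309061 -0.01584103  0.078     ]
 [ 0.54289493  0.00751694  0.078     ]]
```

```bash
python3 -m jog '[0,0,0,-0.14,0.04,-1,80, 0,0,0,0,0,-1,80, 0,0,0,0,0,-1,80, 0,0,0,0,0,-1,80, 0,0,0,0,0,-1,80, 0,0,0,0,0,-0.5,80, 0,0,0,0,0,0,80, 0,0,0,0,0,0,80]'
```

```text
time_s: 10.85
ee_pos: [0.5468, -0.014, 0.0488]
ee_rot: [0.0, -0.004, 1.0, -0.0]
force: [0.3, -0.4, -0.4]
gripper_width: 0.08
gripper_force: 0.0
```

```bash
python3 -m jog '[0,0,0,0,0,-0.12,80, 0,0,0,0,0,0,60, 0,0,0,0,0,0,50, 0,0,0,0,0,0,40, 0,0,0,0,0,0,40, 0,0,0,0,0,0,40, 0,0,0,0,0,0,40]' 50
python3 -m jog '[0,0,0,0,0,0.2,40, 0,0,0,0,0,0.5,40, 0,0,0,0,0,1,40, 0,0,0,0,0,1,40, 0,0,0,0,0,1,40, 0,0,0,0,0,1,40, 0,0,0,0,0,0,40]'
```

```text
time_s: 11.55
ee_pos: [0.5464, -0.014, 0.0453]
ee_rot: [0.0, -0.005, 1.0, -0.0]
force: [-1.5, -1.1, -0.2]
gripper_width: 0.0434
gripper_force: 37.1
time_s: 12.25
ee_pos: [0.5488, -0.0131, 0.1668]
ee_rot: [0.004, -0.005, 1.0, 0.001]
force: [1.1, 0.4, -3.9]
gripper_width: 0.0426
gripper_force: 49.8
```

```bash
python3 -m jog '[0,0,0,0,0.6,0,40, 0,0,0,0,1,0,40, 0,0,0,0,1,0,40, 0,0,0,0,1,0,40, 0,0,0,0,1,0,40, 0,0,0,0,1,0,40, 0,0,0,0,1,0,40, 0,0,0,0,1,0,40, 0,0,0,0,1,0,40, 0,0,0,0,0.4,0,40, 0,0,0,0,0,0,40, 0,0,0,0,0,0,40]'
cat > ring.py <<'E'
from h import *
c=grab('wrist');save(c,'w8.png');s=c['s'];print(s['ee_pos'],Ro.from_quat(np.roll(s['ee_rot'],-1)).as_matrix().round(3).tolist(),s['qpos'])
h=cv2.cvtColor(c['im'],cv2.COLOR_RGB2HSV);m=cv2.inRange(h,(104,150,50),(125,255,255));m=cv2.morphologyEx(m,cv2.MORPH_OPEN,np.ones((3,3)))
cs,hi=cv2.findContours(m,cv2.RETR_CCOMP,1)
for k,H in zip(cs,hi[0]):
    if cv2.contourArea(k)<300: continue
    for z in(.062,.052):
        q=plane(c,k[:,0],z)[:,:2];e,r=cv2.minEnclosingCircle(q.astype(np.float32))
        print('hole' if H[3]>=0 else 'outer',z,np.round(e,4),round(r,4),k[:,0].min(0),k[:,0].max(0),'bbox mid',((q.max(0)+q.min(0))/2).round(4),np.ptp(q,0).round(4))
E
python3 ring.py
```

```text
time_s: 13.45
ee_pos: [0.5458, 0.2103, 0.1616]
ee_rot: [-0.001, -0.004, 1.0, -0.001]
force: [0.9, -1.0, -4.0]
gripper_width: 0.0427
gripper_force: 49.8
[0.54579999 0.21034951 0.16156004] [[-1.0, -0.009, -0.001], [-0.009, 1.0, -0.002], [0.002, -0.002, -1.0]] [-0.63206471  0.22219811  0.25105449  1.70629415 -0.05697306  1.22248308
  1.21210789]
outer 0.062 [0.4858 0.2311] 0.0508 [240  59] [378 198] bbox mid [0.4854 0.2312] [0.0997 0.1007]
outer 0.052 [0.4865 0.2319] 0.0528 [240  59] [378 198] bbox mid [0.4861 0.232 ] [0.1035 0.1046]
hole 0.062 [0.4858 0.231 ] 0.0299 [268  90] [349 172] bbox mid [0.4859 0.2307] [0.0589 0.059 ]
hole 0.052 [0.4866 0.2319] 0.0311 [268  90] [349 172] bbox mid [0.4866 0.2315] [0.0611 0.0612]
```

```bash
python3 -m jog '[0,0,0,-0.8,0.3,0,40, 0,0,0,-0.8,0.3,-0.2,40, 0,0,0,-0.8,0.2,-0.6,40, 0,0,0,0,0,-0.6,40, 0,0,0,0,0,0,40, 0,0,0,0,0,0,40]'; python3 -c "
from h import *
for i in range(4): s=sensors.read_state();print(np.round(s['ee_pos'],4),np.round(s['force'],1),Ro.from_quat(np.roll(s['ee_rot'],-1)).as_matrix()[:,2].round(4));viewer.grab_frame('side')"
```

```text
time_s: 14.1
ee_pos: [0.4869, 0.2303, 0.1279]
ee_rot: [0.0, -0.004, 1.0, -0.0]
force: [0.4, -0.4, -3.3]
gripper_width: 0.043
gripper_force: 49.8
[0.4869 0.2303 0.1279] [ 0.4 -0.4 -3.3] [ 4.e-04 -4.e-04 -1.e+00]
[0.4874 0.2307 0.1284] [ 0.2  0.7 -2.8] [ 1.4e-03  3.0e-04 -1.0e+00]
[0.4876 0.231  0.1286] [ 0.8 -0.2 -3.3] [ 1.8e-03  7.0e-04 -1.0e+00]
[0.4875 0.2313 0.1286] [ 0.8  0.6 -4. ] [ 1.8e-03  8.0e-04 -1.0e+00]
```

```bash
python3 -m jog '[0,0,0,-0.07,0,-0.4,40, 0,0,0,0,0,-0.4,40, 0,0,0,0,0,-0.3,40, 0,0,0,0,0,-0.3,40, 0,0,0,0,0,0,40, 0,0,0,0,0,0,40]'; python3 -m jog '[0,0,0,0,0,-0.2,40, 0,0,0,0,0,-0.2,40, 0,0,0,0,0,0,40, 0,0,0,0,0,0,40]'
```

```text
time_s: 14.9
ee_pos: [0.4844, 0.2317, 0.0923]
ee_rot: [-0.0, -0.005, 1.0, -0.0]
force: [-0.3, 0.0, -3.7]
gripper_width: 0.043
gripper_force: 49.8
time_s: 15.3
ee_pos: [0.4844, 0.2317, 0.0824]
ee_rot: [-0.0, -0.005, 1.0, -0.0]
force: [-0.4, -0.6, -4.0]
gripper_width: 0.0432
gripper_force: 49.8
```

```bash
python3 -m jog '[0,0,0,0,0,-0.2,40, 0,0,0,0,0,-0.2,40, 0,0,0,0,0,-0.2,40, 0,0,0,0,0,0,40, 0,0,0,0,0,0,40]'; python3 -m jog '[0,0,0,0,0,-0.15,40, 0,0,0,0,0,-0.1,40, 0,0,0,0,0,0,40, 0,0,0,0,0,0,40, 0,0,0,0,0,0,40]'
```

```text
time_s: 15.8
ee_pos: [0.4852, 0.2321, 0.0684]
ee_rot: [0.001, -0.005, 1.0, 0.0]
force: [-0.6, -0.5, 5.3]
gripper_width: 0.0427
gripper_force: 49.8
time_s: 16.3
ee_pos: [0.4852, 0.2321, 0.0627]
ee_rot: [0.001, -0.005, 1.0, 0.001]
force: [-1.7, -1.3, 8.8]
gripper_width: 0.0433
gripper_force: 49.7
```

```bash
python3 -m jog '[0,0,0,0,0,-0.06,40, 0,0,0,0,0,-0.06,40, 0,0,0,0,0,0,40, 0,0,0,0,0,0,40]'; python3 -m jog '[0,0,0,0,0,-0.04,40, 0,0,0,0,0,0,40, 0,0,0,0,0,0,40]'
```

```text
time_s: 16.7
ee_pos: [0.4852, 0.2321, 0.0599]
ee_rot: [0.001, -0.005, 1.0, 0.001]
force: [-2.2, -2.2, 9.9]
gripper_width: 0.0429
gripper_force: 49.7
time_s: 17.0
ee_pos: [0.4853, 0.2321, 0.0593]
ee_rot: [0.001, -0.005, 1.0, 0.001]
force: [-1.5, -3.0, 11.9]
gripper_width: 0.043
gripper_force: 49.7
```

```bash
python3 -m jog '[0,0,0,0,0,-0.04,40, 0,0,0,0,0,0,40, 0,0,0,0,0,0,40, 0,0,0,0,0,0,40]'; python3 - <<'E'
from h import *
c=grab('side');s=c['s'];print(s['force'],Ro.from_quat(np.roll(s['ee_rot'],-1)).as_matrix()[:,2])
t=grab('top')
for n,d,b in(('top',t,dict(np.load('top0.npz'))),('side',c,dict(np.load('side0.npz')))):
    df=(np.abs(d['im'].astype(int)-b['im']).max(2)>60).astype(np.uint8);df=cv2.morphologyEx(df,cv2.MORPH_OPEN,np.ones((3,3)))
    st=cv2.connectedComponentsWithStats(df)[2][1:];print(n,[x.tolist() for x in st if x[4]>40])
E
```

```text
time_s: 17.4
ee_pos: [0.4854, 0.2321, 0.0591]
ee_rot: [0.001, -0.005, 1.0, 0.001]
force: [-5.4, -3.4, 18.1]
gripper_width: 0.0427
gripper_force: 49.8
[-5.39214718 -3.36089813 18.12141848] [ 0.00151624  0.00154437 -0.99999766]
top [[284, 186, 13, 11, 65], [291, 191, 15, 14, 144], [166, 193, 52, 71, 1432], [283, 199, 28, 17, 212], [216, 206, 14, 20, 175], [405, 215, 9, 19, 97], [191, 238, 10, 10, 50], [303, 240, 19, 19, 272], [195, 261, 14, 17, 157], [189, 275, 22, 11, 131], [160, 291, 104, 129, 6002], [0, 313, 42, 48, 1313], [0, 372, 83, 48, 2102]]
side [[209, 0, 24, 25, 319], [254, 5, 6, 15, 78], [184, 11, 23, 6, 117], [262, 15, 28, 30, 580], [172, 21, 52, 62, 1344], [234, 20, 30, 25, 240], [205, 52, 10, 24, 161], [253, 74, 30, 17, 467], [254, 108, 30, 32, 659], [68, 133, 15, 55, 272], [251, 150, 35, 36, 721], [276, 163, 26, 19, 190], [185, 185, 102, 235, 9511], [295, 209, 10, 10, 81], [278, 213, 60, 75, 1046], [309, 218, 11, 19, 112], [274, 229, 8, 24, 91], [330, 293, 13, 7, 67], [87, 299, 7, 19, 100], [272, 320, 66, 22, 351], [271, 323, 30, 11, 183], [379, 339, 7, 16, 82], [366, 341, 16, 32, 311], [311, 345, 57, 75, 2462], [270, 359, 45, 61, 1460], [0, 362, 6, 17, 75], [173, 390, 13, 30, 203]]
```

The ring is at its stop (stiff rise to 18 N). I'll check quickly that the jar did not move; the difference there is probably shadow.

```bash
python3 - <<'E'
from h import *
for im in(np.load('top0.npz')['im'],grab('top')['im']):
    h=cv2.cvtColor(im,cv2.COLOR_RGB2HSV);m=cv2.inRange(h,(0,0,60),(180,75,255))[228:272,290:336]
    k=max(cv2.findContours(m,0,1)[0],key=cv2.contourArea);print(cv2.minEnclosingCircle(k),h[250,312])
print(sensors.read_state()['force'],sensors.read_state()['ee_pos'])
E
```

```text
((21.34782600402832, 22.0), 12.032272338867188) [ 22  29 134]
((21.438053131103516, 21.61504364013672), 11.984023094177246) [ 28  20 194]
[-4.95784555 -3.814065   16.60890286] [0.48540543 0.23207765 0.05912734]
```

```bash
python3 -c "
from workcell import job
print(job.finish_job())"
```

```text
the job is handed in; nothing more can be done
None
```

The job is handed in: the spatula lies flat in the tray's empty compartment with its handle at the red end, and the flask was still gripped upright and pressed to the ring's bottom stop at 17–18 N; the jar, the one bystander I re-measured, had not moved.

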